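Roll the thumbwheel until the strip gauge's jaw stands at its mark

ROBOT

A 6-joint arm with a two-finger parallel gripper is mounted at the origin on a cart in front of the work surface, level with it; the furniture and walls round the work are solid. World frame = base frame: x ahead of the robot, y to its left, z up, the work surface at z = 0. Lengths are in m, angles in rad, forces in N, time in s.
With the tool pointing down it reaches from about 0.325 to 0.775 m from the base axis. Payload 5.5 kg.
Tool frame: the origin (TCP) lies on the front face of the gripper's body, between the roots of the fingers; the fingertips stand 73 mm ahead of it and the grasp point (between the pads) lies 54 mm ahead of it (manip.nose_length is the distance from the TCP to the fingertips, in m); z points along the fingers, y is the direction in which the jaws open and shut (so a half turn about z gives the same grasp; the last joint's range is limited). The gripper opens to 85 mm and grips with 20 to 120 N. Pads are 22 mm wide; open, the fingers measure 114 mm over their backs; the gripper's body (76 mm by 85 mm) begins 54 mm behind the grasp point. The pads swing forward as they close: fully open they stand 13 mm farther back than shut.
Start: joints at [-1.298, 0.091, 1.231, -0, 1.82, -0.057], TCP at [0.194, -0.568, 0.304] pointing down, gripper open.
Joint ranges: [-2.87, 2.87], [-0.86, 2.18], [0.17, 2.46], [-1.51, 4.65], [0.06, 2.69], [-2.65, 2.65]. Speed limits (rad/s): [2.57, 2.57, 3.01, 3.14, 3.14, 3.14].

INTERFACE

Orientations are given as a unit quaternion [x, y, z, w].
In Python, from station import manip gives the robot as it stands.
- The arm moves only by the tool move_arm, never from a script. Its argument "rows" is a list of rows, each an object with "delta_pos": the shift along the world's x, y, z in mm, a list of three; "roll": the turn about the world's z in degrees; "gripper": the opening, from 0 (shut) to 1 (fully open). A call has 1 to 12 rows; each row is the pose to reach, as a shift and turn from the pose commanded when the call began; what a row does not reach only later rows make up. A row lasts 1/10 s, in which the tool goes at most 50 mm and 8.59 degrees, less where a joint would pass 70% of its speed; a pose out of reach is approached as far as the arm can. A call with a gripper value outside its range is refused whole. The fingers move at their own pace and stop on an object; "grip_force" is the grip in N (left out, the last holds). Time passes only in rows, so rows that repeat a pose let the fingers close. It gives the time, the measured TCP pose, the force and the opening at its end, in the units of the state.
- manip.read_state(): the state, without advancing time (a new reading comes with each control period).
- manip.read_camera(name): name is "side" or "top"; returns the picture (420x560x3 uint8, blue, green, red); there is no depth.
- manip.camera_model(name): a dict with "intrinsics" (3x3 intrinsics, pixels), "position" and "attitude" of the camera in the world. Camera axes: x right, y down, z forward; pixel columns grow to the right and rows downward; lengths in m; the calibration is good to about 2 mm. A picture is of the moment at which its call begins. camera_model takes no time and is no camera call.
- manip.job_done(): hands the job in, once; it reports no verdict.
The state is a dict: "t": time; "joints": joint angles; "qvel": joint speeds; "joint_torque": joint torques, N m; "tool_pos": TCP position; "tcp_rot": TCP orientation; "force": force on the tool from outside, world axes, zero at the start; "moment": the same for the moment, N m; "width": finger opening in m.
Only numpy, scipy, OpenCV 4.12 (cv2) and the standard library are available. Lean on these libraries where they do the work, as an engineer would, in place of code of your own. Each camera call takes 0.05 s, during which the arm holds its last target.

TASK

Set the clay-strip width gauge for the next batch: with a fingertip pressed lightly on top of its knurled wheel, roll the wheel until the gap has closed so far that the jaw's leading face stands level with the upright fin of the gauge mark, then take the finger away. Move the jaw by the wheel alone, do not touch the jaw or the mark, do not pinch the wheel, and leave the gauge and the things around it standing where they are.

Things in the scene. Friction and masses are not known exactly. Their poses are not given: they have to be found in the camera images.
- gauge: Loose bench gauge, 2.6 kg, on rubber feet: flat aluminium bed 100 (x) by 290 (y) mm, its top 13 mm above the table. Origin at the centre of its underside, z up. Along its y: wheel at +105 mm, sliding jaw in the middle, fixed steel fence (72 mm high) at the -y end, its inner face at -105 mm. Its -x long side, with the mark, is turned roughly to the robot.
- wheel: Black knurled wheel, 68 mm across its 28 ribs, 36 mm wide, axle level along the gauge's x. Origin at its centre, 56 mm above the table; the body turns, so take directions from the gauge. Its side cheeks reach 62 mm high. Rolling its top towards the fence (gauge -y) closes the gap: the jaw travels 10 mm per radian, 1 mm per 3.4 mm of rim; rolling back opens it. Friction holds it where it is left.
- wheel_top (a point): Top of the wheel when not pressed, above its axle, 90 mm above the table, axes as the gauge's. Wheel and jaw ride on one sprung carriage: pressed, both sink, starting at about 1.5 N, about 1 mm per further newton, at most 6 mm, and come up again when released. The wheel turns with under 1 N at the rim.
- jaw: Steel jaw block 62 (x) by 34 (y) mm, top 72 mm above the table, geared to the wheel. Origin at the foot of its leading face (towards the fence), on the gauge's middle line, axes as the gauge's. Travel 55 mm from fully open; it starts 0 to 8 mm from there. Its toothed bar, 6 mm wide, runs past the wheel's +x flank, 19 to 26 mm from the middle line, 66 to 72 mm above the table.
- mark: Gauge mark: dark clip on the rail along the bed's -x edge with an upright dark steel fin, 2 mm thick, top 60 mm above the table. Origin in the fin's middle plane, on the gauge's middle line, 28 mm above the table like the jaw's, axes as the gauge's: the jaw is on the mark when both origins have the same y along the gauge. It starts 12 to 47 mm ahead of the jaw's leading face.
- sprig_mould: Bystander: round brown mould, 66 mm across, 34 mm high. Origin under its centre.
- round_cutter: Bystander: round metal cutter ring, 66 mm across, 35 mm high. Origin under its centre.
- wood_block: Bystander: wooden block 45 x 90 x 30 mm. Origin under its centre.
- clay_coil: Bystander: short thick clay roll, 21 x 110 x 19 mm. Origin under its centre.
- wooden_rib: Bystander: flat wooden rib 49 x 99 x 8 mm. Origin under its centre.
- tube_offcut: Bystander: short hard clay tube, 53 mm across, 50 mm high. Origin under its centre.

How it is judged:
By the outcome, as a careful person would: the job done as asked, in the order asked, and still so for the second after the job is handed in, with the robot touching nothing.
It also fails if it takes over 58 s, if anything falls off the work surface, if the arm or the gripper's body presses on something with over 40 N, if the wrist force passes 120 N, or if a joint passes its speed limit or range.

## Working session

There is one attempt and no reset: what is moved stays moved. The work goes in short steps, Python scripts to look and compute and a tool call to move; the robot and the scene stay as the last step left them, time stands still between calls to the robot, and variables do not carry over. Pictures are saved under pics/ and viewed, and the job is handed in when it is done.

Besides the shell and the picture viewer there is one more tool, called after ">>>" in YAML: its name, and indented under it one key for each argument. move_arm: Moves the arm, as the interface text tells. Its arguments: {"type":"object","properties":{"rows":{"type":"array"},"grip_force":{"type":"number"}},"required":["rows"]}

```bash
mkdir -p pics
python3 - <<'E'
from station import manip
import cv2
s=manip.read_state();print(s['t'],s['tool_pos'],s['tcp_rot'],s['width'],s['force'])
for n in('side','top'):
    im=manip.read_camera(n);cv2.imwrite(f'pics/{n}0.png',im);m=manip.camera_model(n);print(n,m)
E
```

```text
0.0 [ 0.19426944 -0.56752364  0.30271168] [ 9.86434283e-01  1.64153540e-01 -1.11896269e-04 -1.00359337e-03] 0.08527930733390192 [0.03291387 1.05745644 0.09190328]
side {'intrinsics': array([[488.4296103 ,   0.        , 278.1376391 ],
       [  0.        , 488.4296103 , 204.06925676],
       [  0.        ,   0.        ,   1.        ]]), 'position': array([0.19811649, 0.53135431, 0.59460952]), 'attitude': array([-0.24530881,  0.85622773, -0.43331286,  0.13761408])}
top {'intrinsics': array([[532.12642054,   0.        , 280.20103416],
       [  0.        , 532.12642054, 202.79372871],
       [  0.        ,   0.        ,   1.        ]]), 'position': array([ 0.50667281, -0.05318376,  0.93705191]), 'attitude': array([ 0.71531645, -0.69768985,  0.01823817, -0.03490875])}
```

View pics/side0.png

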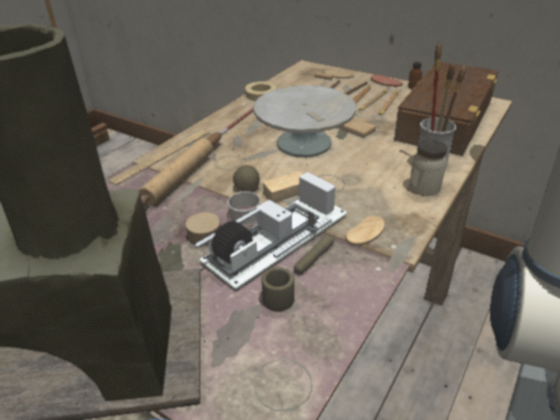

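View pics/top0.png

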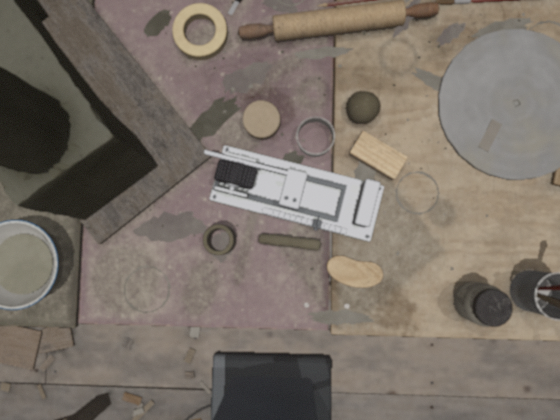

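```bash
cat > h.py <<'E'
import numpy as np,cv2
from scipy.spatial.transform import Rotation as R
from station import manip
def proj(n,P):
    m=manip.camera_model(n);Rm=R.from_quat(m['attitude']).as_matrix()
    c=(np.atleast_2d(P)-m['position'])@Rm
    p=c@m['intrinsics'].T
    return p[:,:2]/p[:,2:]
def atz(n,px,z):
    m=manip.camera_model(n);Rm=R.from_quat(m['attitude']).as_matrix()
    px=np.atleast_2d(px)
    d=np.c_[px,np.ones(len(px))]@np.linalg.inv(m['intrinsics']).T@Rm.T
    return m['position']+d*((z-m['position'][2])/d[:,2])[:,None]
def crop(src,dst,x0,y0,x1,y1,f):
    im=cv2.imread(src)[y0:y1,x0:x1];im=cv2.resize(im,None,fx=f,fy=f,interpolation=cv2.INTER_CUBIC)
    for x in range((x0//10+1)*10,x1,10):
        cv2.line(im,(int((x-x0+.5)*f),0),(int((x-x0+.5)*f),8 if x%50 else 20),(0,0,255),1)
    for y in range((y0//10+1)*10,y1,10):
        cv2.line(im,(0,int((y-y0+.5)*f)),(8 if y%50 else 20,int((y-y0+.5)*f)),(0,0,255),1)
    cv2.imwrite(dst,im)
E
python3 - <<'E'
from h import *
crop('pics/top0.png','pics/top0c.png',200,140,390,245,4)
crop('pics/side0.png','pics/side0c.png',190,165,355,290,4)
E
```

```text
(no output)
```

View pics/top0c.png

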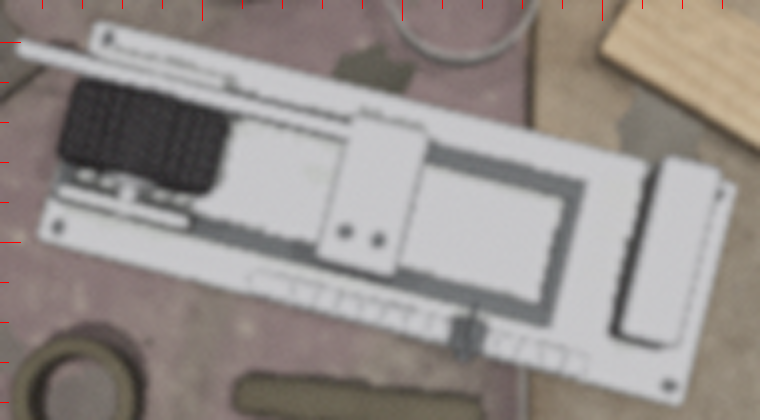

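View pics/side0c.png

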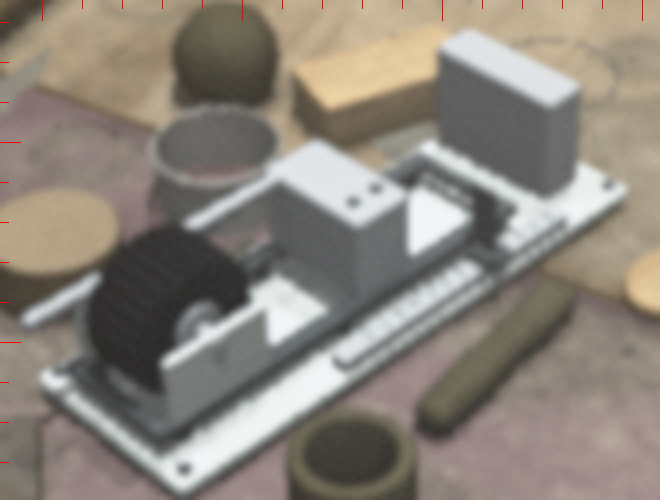

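```bash
cat >> h.py <<'E'
def cpx(u,x0,y0,f): return np.atleast_2d(u)/f-.5+np.array([x0,y0])
def G(p,loc):
    x,y,a=p;c,s=np.cos(a),np.sin(a);loc=np.atleast_2d(loc)
    return np.c_[x+c*loc[:,0]-s*loc[:,1],y+s*loc[:,0]+c*loc[:,1],loc[:,2]]
E
python3 - <<'E'
from h import *
from scipy.optimize import least_squares
T=cpx([[95,22],[38,240],[685,405],[737,185]],200,140,4)
w=atz('top',T,.013);print(w)
# local: wheel end +y. 
L=np.array([[.05,.145,.013],[-.05,.145,.013],[-.05,-.145,.013],[.05,-.145,.013]])
S=cpx([[185,495],[42,383],[628,190]],190,165,4);LS=L[[1,0,2]]
f=lambda p:np.r_[(proj('top',G(p,L))-T).ravel()]
g=lambda p:np.r_[f(p),(proj('side',G(p,LS))-S).ravel()]
for F in(f,g):
    r=least_squares(F,[.5,-.05,-.2]);print(r.x,np.degrees(r.x[2]),F(r.x).round(1))
print(w[3]-w[2], np.linalg.norm(w[0]-w[3]))
p=r.x
np.save('p.npy',p)
def loc(n,u,z):
    q=atz(n,u,z)-[p[0],p[1],0];c,s=np.cos(p[2]),np.sin(p[2]);return np.c_[q[:,0]*c+q[:,1]*s,-q[:,0]*s+q[:,1]*c]*1000
# jaw top: TL,TR,BR,BL
print('jaw',loc('top',cpx([[352,112],[428,128],[392,273],[318,258]],200,140,4),.072))
print('fin',loc('top',cpx([[476,305],[470,320]],200,140,4),.060), 'clip',loc('top',cpx([[467,340]],200,140,4),.028))
print('fence',loc('top',cpx([[668,157],[720,170],[678,345],[622,330]],200,140,4),.072))
print('wheel',loc('top',cpx([[78,80],[230,118],[210,195],[60,155]],200,140,4),.07))
for nm,l in dict(wheeltop=[0,.105,.09],wheelc=[0,.105,.056]).items(): print(nm,G(p,l),proj('top',G(p,l)),proj('side',G(p,l)))
E
```

```text
[[ 0.67560598  0.07242023  0.013     ]
 [ 0.57878304  0.09412727  0.013     ]
 [ 0.51409947 -0.1884545   0.013     ]
 [ 0.61005209 -0.20972494  0.013     ]]
[ 0.59464324 -0.05790912 -0.22586402] -12.941054825421727 [ 0.1 -0.1 -0.3  0.2 -0.3  0.4  0.4 -0.5]
[ 0.59374292 -0.05732    -0.22162657] -12.69826685138493 [-0.4  0.7 -0.6  1.1 -0.4  0.6  0.  -0.3 -0.1 -1.1 -1.2 -1.6  0.4 -1.1]
[ 0.09595262 -0.02127045  0.        ] 0.289660514275968
jaw [[ 31.93552126  22.49737088]
 [ 33.05422965  -9.27455009]
 [-28.19237981  -9.41489459]
 [-29.58803837  21.31412962]]
fin [[-31.78779877 -46.08225696]
 [-38.39098844 -45.17133925]] clip [[-45.25501547 -47.07602044]]
fence [[  45.14611022 -106.97612087]
 [  45.07770277 -128.68888253]
 [ -28.3562317  -128.74150706]
 [ -27.96884936 -105.3957825 ]]
wheel [[ 17.7938147  135.42204638]
 [ 17.6745924   70.62995678]
 [-15.12662147  70.70354944]
 [-14.10539873 134.74124038]]
wheeltop [[0.61682367 0.04511183 0.09      ]] [[232.75713948 172.73158132]] [[230.85980009 226.58731512]]
wheelc [[0.61682367 0.04511183 0.056     ]] [[235.02642261 175.41215143]] [[232.45429365 242.21319333]]
```

Run:
```python
from h import *
im=cv2.imread('pics/side0.png')
crop('pics/side0.png','pics/k.png',0,0,280,420,1.9) if 0 else crop('pics/side0.png','pics/k.png',0,140,280,420,2)
def line(n,px):
    for z in (0,.05,.1,.2,.3): pass
for z in (-.1,0,.05,.1,.2,.3,.4):
    w=atz('top',[[205,150],[152,155],[60,60],[490,305],[540,288],[517,103],[560,104],[68,150]],z);print(z,w[:,:2].round(3).tolist())
    print('   side of ledge corner',proj('side',w).round(0).tolist())
```

```text
-0.1 [[0.685, 0.124], [0.673, 0.228], [0.862, 0.423], [0.398, -0.433], [0.433, -0.528], [0.792, -0.487], [0.792, -0.571], [0.68, 0.397]]
   side of ledge corner [[184.0, 318.0], [148.0, 362.0], [-26.0, 398.0], [435.0, 211.0], [433.0, 187.0], [302.0, 157.0], [316.0, 145.0], [62.0, 443.0]]
0 [[0.668, 0.107], [0.657, 0.201], [0.828, 0.377], [0.409, -0.397], [0.44, -0.482], [0.765, -0.446], [0.764, -0.521], [0.663, 0.353]]
   side of ledge corner [[190.0, 277.0], [156.0, 315.0], [-10.0, 346.0], [432.0, 181.0], [431.0, 160.0], [303.0, 134.0], [317.0, 122.0], [75.0, 386.0]]
0.05 [[0.66, 0.098], [0.649, 0.188], [0.811, 0.354], [0.414, -0.378], [0.444, -0.46], [0.751, -0.425], [0.75, -0.496], [0.655, 0.332]]
   side of ledge corner [[193.0, 254.0], [160.0, 290.0], [-1.0, 319.0], [431.0, 165.0], [429.0, 145.0], [304.0, 121.0], [318.0, 110.0], [82.0, 355.0]]
0.1 [[0.651, 0.09], [0.641, 0.174], [0.794, 0.331], [0.419, -0.36], [0.447, -0.437], [0.737, -0.404], [0.737, -0.471], [0.646, 0.31]]
   side of ledge corner [[197.0, 230.0], [165.0, 262.0], [8.0, 289.0], [429.0, 147.0], [428.0, 129.0], [3
[... 187 characters left out ...]
f ledge corner [[205.0, 176.0], [176.0, 202.0], [29.0, 224.0], [426.0, 107.0], [425.0, 92.0], [306.0, 73.0], [319.0, 65.0], [107.0, 250.0]]
0.3 [[0.617, 0.055], [0.609, 0.12], [0.725, 0.24], [0.44, -0.287], [0.462, -0.345], [0.682, -0.32], [0.682, -0.371], [0.613, 0.223]]
   side of ledge corner [[215.0, 113.0], [188.0, 133.0], [53.0, 150.0], [421.0, 59.0], [421.0, 48.0], [308.0, 34.0], [320.0, 27.0], [126.0, 168.0]]
0.4 [[0.599, 0.038], [0.593, 0.093], [0.691, 0.194], [0.451, -0.25], [0.469, -0.299], [0.654, -0.278], [0.654, -0.321], [0.596, 0.18]]
   side of ledge corner [[226.0, 39.0], [202.0, 52.0], [80.0, 64.0], [416.0, 2.0], [416.0, -6.0], [310.0, -15.0], [322.0, -20.0], [148.0, 76.0]]
```

View pics/k.png

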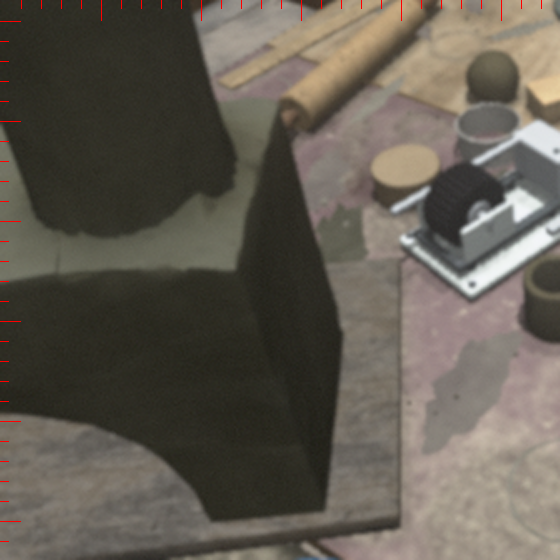

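>>> move_arm:
  rows:
    - {"delta_pos":[0,20,45],"roll":-3,"gripper":0}
    - {"delta_pos":[5,60,75],"roll":-6,"gripper":0}
    - {"delta_pos":[15,100,97],"roll":-9,"gripper":0}
    - {"delta_pos":[30,145,97],"roll":-12,"gripper":0}
    - {"delta_pos":[50,185,97],"roll":-15,"gripper":0}
    - {"delta_pos":[80,220,97],"roll":-18,"gripper":0}
    - {"delta_pos":[110,255,97],"roll":-21,"gripper":0}
    - {"delta_pos":[135,290,97],"roll":-24,"gripper":0}
    - {"delta_pos":[160,333,97],"roll":-27,"gripper":0}
    - {"delta_pos":[185,375,97],"roll":-30,"gripper":0}
    - {"delta_pos":[210,418,97],"roll":-31.8,"gripper":0}
    - {"delta_pos":[235,460,97],"roll":-31.8,"gripper":0}
  grip_force: 20

```text
t: 1.3
tool_pos: [0.4298, -0.1057, 0.4006]
tcp_rot: [0.994, -0.113, -0.0, 0.0]
force: [0.8, -0.0, 0.4]
width: -0.0001
```

>>> move_arm:
  rows:
    - {"delta_pos":[35,30,0],"roll":0,"gripper":0}
    - {"delta_pos":[70,60,0],"roll":0,"gripper":0}
    - {"delta_pos":[105,90,0],"roll":0,"gripper":0}
    - {"delta_pos":[140,120,-10],"roll":0,"gripper":0}
    - {"delta_pos":[170,145,-40],"roll":0,"gripper":0}
    - {"delta_pos":[185,155,-80],"roll":0,"gripper":0}
    - {"delta_pos":[189,161,-120],"roll":0,"gripper":0}
    - {"delta_pos":[189,161,-160],"roll":0,"gripper":0}
    - {"delta_pos":[189,161,-200],"roll":0,"gripper":0}
    - {"delta_pos":[189,161,-200],"roll":0,"gripper":0}

```text
t: 2.3
tool_pos: [0.6154, 0.0534, 0.1922]
tcp_rot: [0.994, -0.112, -0.007, 0.001]
force: [-0.1, 0.2, -1.2]
width: 0.0003
```

Run:
```python
from h import *
s=manip.read_state();print(s['t'],s['tool_pos'],s['tcp_rot'],s['force'],manip.nose_length)
for n in('side','top'):
    im=manip.read_camera(n);cv2.imwrite(f'pics/{n}1.png',im)
crop('pics/top1.png','pics/top1c.png',200,140,390,245,4)
crop('pics/side1.png','pics/side1c.png',190,165,355,290,4)
tip=s['tool_pos']+np.array([0,0,-manip.nose_length]);print(proj('side',tip))
```

```text
2.3 [0.61544903 0.05336618 0.19220822] [ 0.99365425 -0.11225149 -0.00705584  0.00102308] [-0.09912802  0.21399112 -1.1701848 ] 0.0726
[[226.98176207 215.24068865]]
```

View pics/side1c.png

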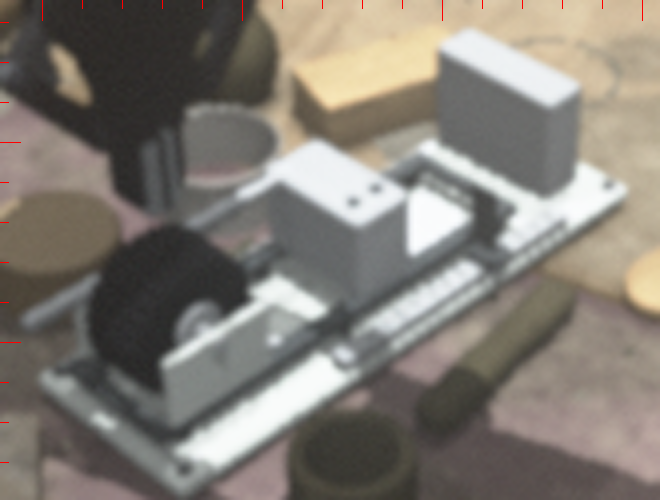

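View pics/top1c.png

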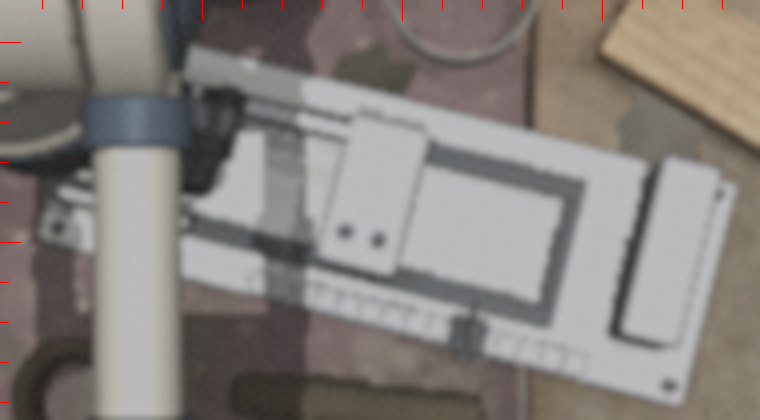

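>>> move_arm:
  rows:
    - {"delta_pos":[0,0,-12],"roll":0,"gripper":0}
    - {"delta_pos":[0,0,-24],"roll":0,"gripper":0}
    - {"delta_pos":[0,0,-30],"roll":0,"gripper":0}
    - {"delta_pos":[0,0,-30],"roll":0,"gripper":0}
    - {"delta_pos":[0,0,-30],"roll":0,"gripper":0}

```text
t: 2.9
tool_pos: [0.6183, 0.0533, 0.171]
tcp_rot: [0.994, -0.112, 0.0, -0.0]
force: [0.1, 0.9, 0.9]
width: 0.0001
```

Run:
```python
from h import *
s=manip.read_state();print(s['t'],s['tool_pos'],s['tcp_rot'],s['force'],s['qvel'].round(3) if hasattr(s['qvel'],'round') else s['qvel'])
for n in('side',):
    im=manip.read_camera(n);cv2.imwrite(f'pics/{n}2.png',im)
crop('pics/side2.png','pics/side2c.png',190,165,355,290,4)
p=np.load('p.npy')
for q in(p,[ 0.59464324,-0.05790912,-0.22586402]):
  d=s['tool_pos'][:2]-np.array(q[:2]);c,sn=np.cos(q[2]),np.sin(q[2]);print(d[0]*c+d[1]*sn,-d[0]*sn+d[1]*c)
s=manip.read_state();print(s['t'],s['tool_pos'],s['tcp_rot'],s['force'])
```

```text
2.9 [0.61834703 0.05330445 0.17103722] [ 9.93664817e-01 -1.12384295e-01  4.45440549e-05 -2.27001846e-05] [0.09380645 0.93073515 0.93179576] [ 0.    -0.005 -0.011 -0.     0.001  0.001]
-0.00031477705366224004 0.11332710527708581
-0.001804377847905568 0.11369728494004191
2.95 [0.6184794  0.05332511 0.17140458] [ 9.93667831e-01 -1.12357106e-01  3.47704481e-04 -4.83971756e-05] [0.72094406 0.04302631 1.06748572]
```

View pics/side2c.png

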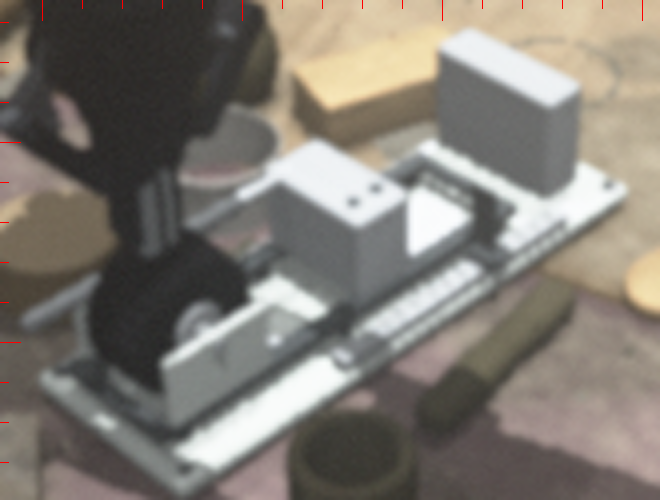

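>>> move_arm:
  rows:
    - {"delta_pos":[0,0,-5],"roll":0,"gripper":0}
    - {"delta_pos":[0,0,-8],"roll":0,"gripper":0}
    - {"delta_pos":[0,0,-10],"roll":0,"gripper":0}
    - {"delta_pos":[0,0,-11],"roll":0,"gripper":0}
    - {"delta_pos":[0,0,-11],"roll":0,"gripper":0}
    - {"delta_pos":[0,0,-11],"roll":0,"gripper":0}

```text
t: 3.55
tool_pos: [0.6184, 0.0534, 0.1604]
tcp_rot: [0.994, -0.112, 0.0, -0.0]
force: [-0.7, -0.3, 3.6]
width: 0.0004
```

Run:
```python
from h import *
s=manip.read_state();print(s['t'],s['tool_pos'],s['force'])
```

```text
3.55 [0.61841694 0.05336267 0.160446  ] [-0.71169712 -0.29938431  3.55737972]
```

>>> move_arm:
  rows:
    - {"delta_pos":[-0.7,-2.9,0],"roll":0,"gripper":0}
    - {"delta_pos":[-1.3,-5.8,0],"roll":0,"gripper":0}
    - {"delta_pos":[-2.0,-8.8,0],"roll":0,"gripper":0}
    - {"delta_pos":[-2.7,-11.7,0],"roll":0,"gripper":0}
    - {"delta_pos":[-3.3,-14.6,0],"roll":0,"gripper":0}
    - {"delta_pos":[-4.0,-17.5,0],"roll":0,"gripper":0}
    - {"delta_pos":[-4.7,-20.5,0],"roll":0,"gripper":0}
    - {"delta_pos":[-5.3,-23.4,0],"roll":0,"gripper":0}
    - {"delta_pos":[-6.2,-27.3,0],"roll":0,"gripper":0}
    - {"delta_pos":[-6.2,-27.3,0],"roll":0,"gripper":0}
    - {"delta_pos":[-6.2,-27.3,0],"roll":0,"gripper":0}

```text
t: 4.65
tool_pos: [0.6119, 0.0258, 0.1593]
tcp_rot: [0.994, -0.113, -0.0, 0.0]
force: [-0.4, -0.5, -1.0]
width: -0.0
```

```bash
cat > look.py <<'E'
from h import *
import sys
k=sys.argv[1]
s=manip.read_state();print(s['t'],s['tool_pos'],s['force'])
for n in('side','top'):
    im=manip.read_camera(n);cv2.imwrite(f'pics/{n}{k}.png',im)
a=cv2.imread(f'pics/top{k}.png')
crop(f'pics/top{k}.png','pics/a.png',200,140,390,245,4);crop(f'pics/side{k}.png','pics/b.png',190,185,355,265,4)
a=cv2.imread('pics/a.png');b=cv2.imread('pics/b.png')
b=cv2.copyMakeBorder(b,0,0,0,a.shape[1]-b.shape[1],cv2.BORDER_CONSTANT)
v=np.vstack([a,b]);v=cv2.resize(v,None,fx=.8,fy=.8) if v.shape[0]>800 else v
cv2.imwrite(f'pics/look{k}.png',a);cv2.imwrite(f'pics/looks{k}.png',b)
E
python3 look.py 3
```

```text
4.65 [0.61189969 0.0258477  0.15931307] [-0.35806012 -0.46520176 -0.96879187]
```

View pics/look3.png

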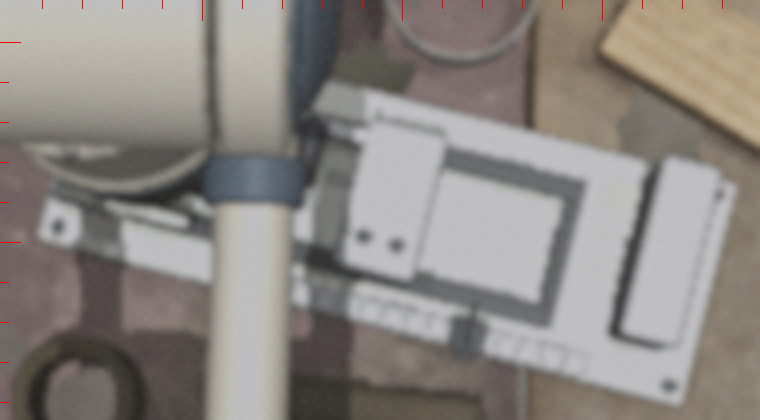

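View pics/looks3.png

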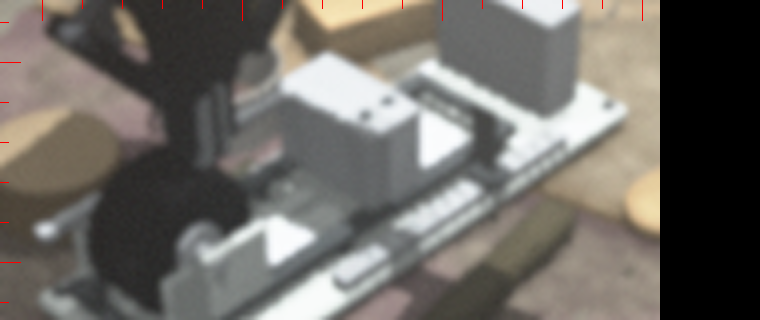

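>>> move_arm:
  rows:
    - {"delta_pos":[0,0,8],"roll":0,"gripper":0}
    - {"delta_pos":[0,0,14],"roll":0,"gripper":0}
    - {"delta_pos":[3.5,16,14],"roll":0,"gripper":0}
    - {"delta_pos":[7.5,33,14],"roll":0,"gripper":0}
    - {"delta_pos":[7.5,33,14],"roll":0,"gripper":0}
    - {"delta_pos":[7.5,33,8],"roll":0,"gripper":0}
    - {"delta_pos":[7.5,33,4],"roll":0,"gripper":0}
    - {"delta_pos":[7.5,33,1],"roll":0,"gripper":0}
    - {"delta_pos":[7.5,33,0.5],"roll":0,"gripper":0}
    - {"delta_pos":[7.5,33,0.5],"roll":0,"gripper":0}

```text
t: 5.75
tool_pos: [0.6196, 0.0589, 0.1606]
tcp_rot: [0.994, -0.113, -0.0, -0.0]
force: [-1.2, 1.5, 1.3]
width: -0.0003
```

>>> move_arm:
  rows:
    - {"delta_pos":[-0.7,-3.0,0],"roll":0,"gripper":0}
    - {"delta_pos":[-1.4,-6.0,0],"roll":0,"gripper":0}
    - {"delta_pos":[-2.1,-9.1,0],"roll":0,"gripper":0}
    - {"delta_pos":[-2.8,-12.2,0],"roll":0,"gripper":0}
    - {"delta_pos":[-3.5,-15.2,0],"roll":0,"gripper":0}
    - {"delta_pos":[-4.2,-18.3,0],"roll":0,"gripper":0}
    - {"delta_pos":[-4.9,-21.3,0],"roll":0,"gripper":0}
    - {"delta_pos":[-5.6,-24.4,0],"roll":0,"gripper":0}
    - {"delta_pos":[-6.3,-27.5,0],"roll":0,"gripper":0}
    - {"delta_pos":[-7.0,-30.5,0],"roll":0,"gripper":0}
    - {"delta_pos":[-7.0,-30.5,0],"roll":0,"gripper":0}
    - {"delta_pos":[-7.0,-30.5,12],"roll":0,"gripper":0}

```text
t: 6.95
tool_pos: [0.6117, 0.0283, 0.1701]
tcp_rot: [0.994, -0.113, -0.002, 0.0]
force: [-1.2, -0.3, -0.5]
width: -0.0003
```

```bash
python3 look.py 4
```

```text
6.95 [0.61171896 0.02830617 0.17010671] [-1.19674182 -0.33485173 -0.54366695]
```

View pics/look4.png

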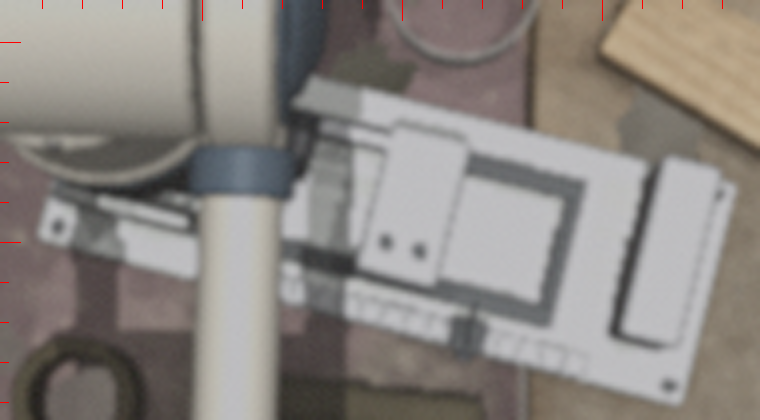

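View pics/looks4.png

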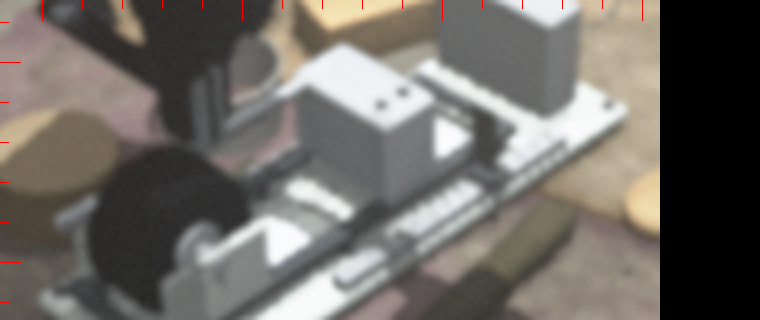

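>>> move_arm:
  rows:
    - {"delta_pos":[0,0,2],"roll":0,"gripper":0}
    - {"delta_pos":[3.5,15,2],"roll":0,"gripper":0}
    - {"delta_pos":[7.0,30.5,2],"roll":0,"gripper":0}
    - {"delta_pos":[7.0,30.5,2],"roll":0,"gripper":0}
    - {"delta_pos":[7.0,30.5,-4],"roll":0,"gripper":0}
    - {"delta_pos":[7.0,30.5,-8],"roll":0,"gripper":0}
    - {"delta_pos":[7.0,30.5,-11],"roll":0,"gripper":0}
    - {"delta_pos":[7.0,30.5,-12],"roll":0,"gripper":0}
    - {"delta_pos":[7.0,30.5,-12],"roll":0,"gripper":0}

```text
t: 7.95
tool_pos: [0.6194, 0.0588, 0.1604]
tcp_rot: [0.994, -0.113, -0.0, -0.0]
force: [-0.7, 0.5, 0.5]
width: -0.0005
```

>>> move_arm:
  rows:
    - {"delta_pos":[-0.7,-3.0,0],"roll":0,"gripper":0}
    - {"delta_pos":[-1.4,-6.0,0],"roll":0,"gripper":0}
    - {"delta_pos":[-2.1,-9.1,0],"roll":0,"gripper":0}
    - {"delta_pos":[-2.8,-12.2,0],"roll":0,"gripper":0}
    - {"delta_pos":[-3.5,-15.2,0],"roll":0,"gripper":0}
    - {"delta_pos":[-4.2,-18.3,0],"roll":0,"gripper":0}
    - {"delta_pos":[-4.9,-21.3,0],"roll":0,"gripper":0}
    - {"delta_pos":[-5.6,-24.4,0],"roll":0,"gripper":0}
    - {"delta_pos":[-5.6,-24.4,0],"roll":0,"gripper":0}
    - {"delta_pos":[-5.6,-24.4,12],"roll":0,"gripper":0}
    - {"delta_pos":[-5.6,-24.4,14],"roll":0,"gripper":0}

```text
t: 9.05
tool_pos: [0.6145, 0.0346, 0.1758]
tcp_rot: [0.994, -0.112, 0.001, -0.0]
force: [0.0, -0.5, 0.5]
width: 0.0002
```

```bash
python3 look.py 5
python3 - <<'E'
from h import *
crop('pics/top5.png','pics/t5z.png',290,160,350,235,10)
crop('pics/side5.png','pics/s5z.png',255,180,335,250,9)
E
```

```text
9.05 [0.61445582 0.03460105 0.17581485] [ 0.02901299 -0.54379038  0.51813288]
```

View pics/t5z.png

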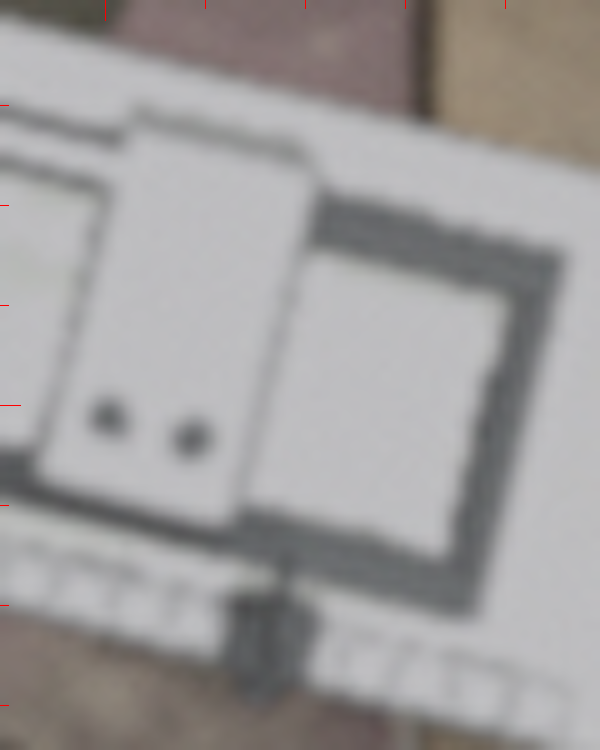

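View pics/s5z.png

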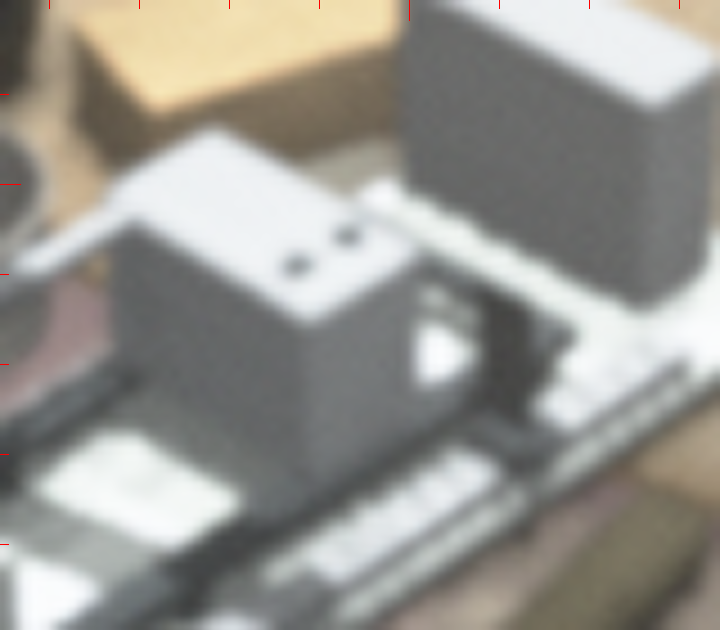

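Run:
```python
from h import *
a=np.mean([manip.read_camera('top').astype(float) for _ in range(8)],0)
np.save('avg5.npy',a)
b=a[205:235,305:330]
b=cv2.resize(b,None,fx=24,fy=20 if 0 else 24,interpolation=cv2.INTER_CUBIC)
b=np.clip((b-40)*1.2,0,255).astype(np.uint8)
for x in range(305,330,5): cv2.line(b,(int((x-305+.5)*24),0),(int((x-305+.5)*24),10),(0,0,255),1)
for y in range(205,235,5): cv2.line(b,(0,int((y-205+.5)*24)),(10,int((y-205+.5)*24)),(0,0,255),1)
b=cv2.resize(b,None,fx=.8,fy=.8);cv2.imwrite('pics/fin5.png',b)
g=a.mean(2)
np.set_printoptions(linewidth=200)
print('cols 306-328');
for y in range(212,232): print(y,g[y,306:328].round(0).astype(int))
```

```text
cols 306-328
212 [ 94 102 114 127 135 138 130 113 101  98  99 101 106 116 125 133 143 154 161 165 167 174]
213 [101  93  90  92  96  99 100 100  99 100 100 100 101 104 107 109 113 119 126 131 135 145]
214 [146 132 121 114 104  98  99 102 102 102 102 102 102 104 106 106 105 106 108 109 110 115]
215 [178 172 167 159 145 133 128 122 114 107 104 100  96 100 107 109 108 108 107 106 106 106]
216 [189 188 186 183 177 172 168 159 145 131 122 106  94 100 108 110 110 110 110 110 108 107]
217 [185 184 184 186 189 188 184 175 163 155 144 122 104 116 124 121 115 111 108 109 109 110]
218 [175 169 171 179 184 182 174 158 147 143 137 119 110 130 144 143 138 131 124 119 116 111]
219 [174 167 169 175 173 162 145 121 108 107 105  97 101 125 143 154 163 166 160 151 142 131]
220 [177 172 179 180 172 154 128  97  83  83  82  81  91 108 124 146 169 182 183 179 173 166]
221 [178 176 185 187 179 161 131  96  83  83  80  82  93  99 107 130 161 181 187 187 187 185]
222 [180 181 187 190 184 167 135 100  88  87  82  86  99 100 102 121 151 173 180 181 183 185]
223 [174 179 183 184 181 165 129  98  90  89  82  87  99 101 105 129 160 176 178 176 174 177]
224 [150 157 159 164 166 152 117  94  92  89  82  86  96 101 112 144 173 180 177 179 179 180]
225 [118 121 123 131 137 128 101  90  93  91  83  86  96 103 120 156 179 179 176 184 188 188]
226 [101 100 101 103 106 102  90  87  90  90  84  87  97 105 128 162 181 180 179 187 191 189]
227 [103 100  98  95  93  92  89  84  82  83  83  87  93 102 123 156 175 179 180 186 190 189]
228 [109 105 103  97  94  95  91  83  80  84  84  84  87  93 109 135 152 158 164 174 182 183]
229 [110 108 107 103 100  98  94  88  88  90  88  85  88  95 101 110 116 120 130 145 156 159]
230 [108 109 110 108 104 102  99  96  95  94  92  92  97 101 101 100  95  91  96 108 116 120]
231 [106 105 109 111 110 107 105 104 102 100  98  99 102 104 101  96  92  88  87  89  89  91]
```

View pics/fin5.png

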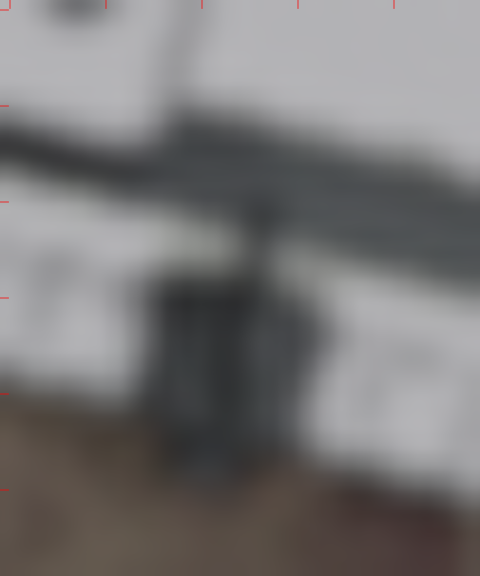

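Run:
```python
from h import *
a=np.load('avg5.npy').mean(2).astype(np.float32)
np.set_printoptions(linewidth=220)
p=[ 0.59464324,-0.05790912,-0.22586402]
def prof(z,xs,ys):
    out=0
    for x in xs:
        P=G(p,np.c_[np.full(len(ys),x),ys,np.full(len(ys),z)]);q=proj('top',P).astype(np.float32)
        out=out+cv2.remap(a,q[:,:1],q[:,1:],cv2.INTER_CUBIC).ravel()
    return out/len(xs)
ys=np.arange(4,-44.1,-1)/1000.
g=prof(.072,np.arange(-10,25,2)/1000.,ys)
print('jaw');print(np.c_[ys*1000,g].round(0).astype(int).T)
ys=np.arange(-36,-60,-.5)/1000.
for x in(-.028,-.030,-.032,-.034,-.036,-.038,-.042,-.046):
    g=prof(.060,[x],ys);print(x,g.round(0).astype(int))
ys=np.arange(-95,-140,-1)/1000.
g=prof(.072,np.arange(-20,25,2)/1000.,ys);print('fence');print(np.c_[ys*1000,g].round(0).astype(int).T)
# corners of jaw
```

```text
jaw
[[  4   3   2   1   0  -1  -2  -3  -4  -5  -6  -7  -8  -9 -10 -11 -12 -13 -14 -15 -16 -17 -18 -19 -20 -21 -22 -23 -24 -25 -26 -27 -28 -29 -30 -31 -32 -33 -34 -35 -36 -37 -38 -39 -40 -41 -42 -43 -44]
 [182 182 181 178 172 166 165 171 181 187 190 190 190 190 190 190 190 190 190 190 190 190 190 190 190 190 190 190 190 190 190 190 190 190 190 189 185 178 169 163 163 166 170 171 172 171 171 171 171]]
-0.028 [114 108 103 100  99  98  97  97  97  97  97  97  98  99  99 100 102 103 104 104 104 104 105 105 105 105 105 105 105 105 105 106 106 106 106 106 105 105 105 105 105 105 105 106 106 106 106 106]
-0.03 [101 100  99  99 100 100 101 101 101 101 101 101 102 102 102 102 102 102 102 103 103 104 105 106 107 107 108 108 108 108 108 109 109 109 109 109 109 109 109 109 109 109 109 109 108 108 108 108]
-0.032 [100 102 103 104 104 103 103 103 102 102 102 102 101 101 100  99  97  95  94  95  96  98 101 103 105 107 109 109 110 110 110 110 110 109 109 108 107 107 107 107 108 109 109 110 110 110 110 109]
-0.034 [130 131 131 130 131 129 126 125 124 122 122 122 121 118 116 112 106 103 100  98 100 105
[... 676 characters left out ...]
176 178 178 178 177 177 176 175]
-0.046 [176 168 158 150 140 125 115 106  98  92  91  91  90  90  89  88  85  83  82  82  83  85  88  91  94  97  98  99 101 104 106 111 121 131 142 154 165 172 177 182 182 180 179 178 177 178 180 182]
fence
[[ -95  -96  -97  -98  -99 -100 -101 -102 -103 -104 -105 -106 -107 -108 -109 -110 -111 -112 -113 -114 -115 -116 -117 -118 -119 -120 -121 -122 -123 -124 -125 -126 -127 -128 -129 -130 -131 -132 -133 -134 -135 -136 -137
  -138 -139]
 [ 190  187  179  162  135  102   76   67   79  106  136  162  178  187  190  191  190  190  190  190  190  190  190  190  190  190  190  190  190  190  189  186  181  175  173  177  184  189  189  184  171  152  134
   122  120]]
```

>>> move_arm:
  rows:
    - {"delta_pos":[2.8,12.2,0],"roll":0,"gripper":0}
    - {"delta_pos":[5.6,24.4,0],"roll":0,"gripper":0}
    - {"delta_pos":[5.6,24.4,0],"roll":0,"gripper":0}
    - {"delta_pos":[5.6,24.4,-6],"roll":0,"gripper":0}
    - {"delta_pos":[5.6,24.4,-10],"roll":0,"gripper":0}
    - {"delta_pos":[5.6,24.4,-13],"roll":0,"gripper":0}
    - {"delta_pos":[5.6,24.4,-14],"roll":0,"gripper":0}
    - {"delta_pos":[5.6,24.4,-14],"roll":0,"gripper":0}

```text
t: 10.35
tool_pos: [0.6194, 0.0588, 0.1605]
tcp_rot: [0.994, -0.113, -0.0, -0.0]
force: [-0.0, 0.3, 2.6]
width: -0.0
```

>>> move_arm:
  rows:
    - {"delta_pos":[-0.7,-3.0,0],"roll":0,"gripper":0}
    - {"delta_pos":[-1.4,-6.0,0],"roll":0,"gripper":0}
    - {"delta_pos":[-2.1,-9.1,0],"roll":0,"gripper":0}
    - {"delta_pos":[-2.8,-12.2,0],"roll":0,"gripper":0}
    - {"delta_pos":[-3.5,-15.2,0],"roll":0,"gripper":0}
    - {"delta_pos":[-4.2,-18.3,0],"roll":0,"gripper":0}
    - {"delta_pos":[-4.9,-21.3,0],"roll":0,"gripper":0}
    - {"delta_pos":[-5.6,-24.4,0],"roll":0,"gripper":0}
    - {"delta_pos":[-6.4,-28,0],"roll":0,"gripper":0}
    - {"delta_pos":[-6.4,-28,0],"roll":0,"gripper":0}
    - {"delta_pos":[-6.4,-28,10],"roll":0,"gripper":0}
    - {"delta_pos":[-6.4,-28,14],"roll":0,"gripper":0}

```text
t: 11.55
tool_pos: [0.6136, 0.031, 0.1754]
tcp_rot: [0.994, -0.112, 0.001, -0.0]
force: [0.3, 0.4, 1.0]
width: -0.0
```

```bash
cat > meas.py <<'E'
from h import *
import sys
k=sys.argv[1]
s=manip.read_state();print(s['t'],s['tool_pos'],s['force'])
A=np.mean([manip.read_camera('top').astype(float) for _ in range(6)],0);S=np.mean([manip.read_camera('side').astype(float) for _ in range(4)],0)
cv2.imwrite(f'pics/top{k}.png',A);cv2.imwrite(f'pics/side{k}.png',S)
a=A.mean(2).astype(np.float32)
np.set_printoptions(linewidth=260)
p=[ 0.59464324,-0.05790912,-0.22586402]
def prof(z,xs,ys):
    out=0
    for x in xs:
        P=G(p,np.c_[np.full(len(ys),x),ys,np.full(len(ys),z)]);q=proj('top',P).astype(np.float32)
        out=out+cv2.remap(a,q[:,:1],q[:,1:],cv2.INTER_CUBIC).ravel()
    return out/len(xs)
for r in((0,-16),(-34,-54)):
    ys=np.arange(r[0],r[1],-.5)/1000.
    g=prof(.072,np.arange(-10,25,2)/1000.,ys);i=g.argmin();c=np.polyfit(ys[i-2:i+3]*1e3,g[i-2:i+3],2)if 2<=i<len(g)-2 else [1,0]
    print(g.round(0).astype(int),'min',-c[1]/2/c[0])
for x in(-.034,-.036,-.038):
    ys=np.arange(-38,-54,-.5)/1000.;g=prof(.06,[x],ys);i=g.argmin();c=np.polyfit(ys[i-2:i+3]*1e3,g[i-2:i+3],2);print(g.round(0).astype(int),-c[1]/2/c[0])
crop(f'pics/top{k}.png',f'pics/t{k}z.png',290,160,350,235,8)
crop(f'pics/side{k}.png',f'pics/s{k}z.png',255,180,335,250,9)
E
python3 meas.py 6
```

```text
11.55 [0.61362635 0.03099359 0.17535736] [0.26150422 0.3923681  1.02395375]
[182 182 182 182 182 182 182 182 182 182 182 182 182 182 180 179 176 172 168 165 163 162 165 169 174 179 183 186 189 190 190 191] min -10.280782081764537
[190 190 190 190 190 190 190 190 190 191 190 190 189 187 184 181 177 172 168 165 163 163 164 165 167 169 170 171 172 172 172 172 171 171 171 171 171 171 171 171] min -44.42371948174812
[123 120 118 119 119 119 119 120 120 117 115 112 105 101  98  97  99 103 109 113 117 120 122 124 124 124 124 125 125 124 124 124] -45.412829431733385
[168 166 162 159 159 157 154 153 151 145 139 133 126 118 113 109 110 114 122 130 137 141 144 148 150 150 151 153 156 158 160 163] -45.65327716147624
[166 160 154 149 145 141 138 134 131 129 123 118 111 106 102  98  98 102 108 114 121 127 129 132 137 140 143 149 156 161 167 175] -45.7573305186201[ WARN:0@7.840] global loadsave.cpp:1063 imwrite_ Unsupported depth image for selected encoder is fallbacked to CV_8U.
```

View pics/t6z.png

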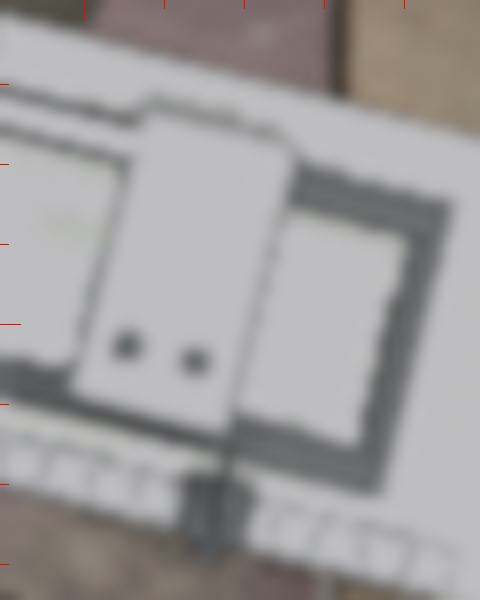

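View pics/s6z.png

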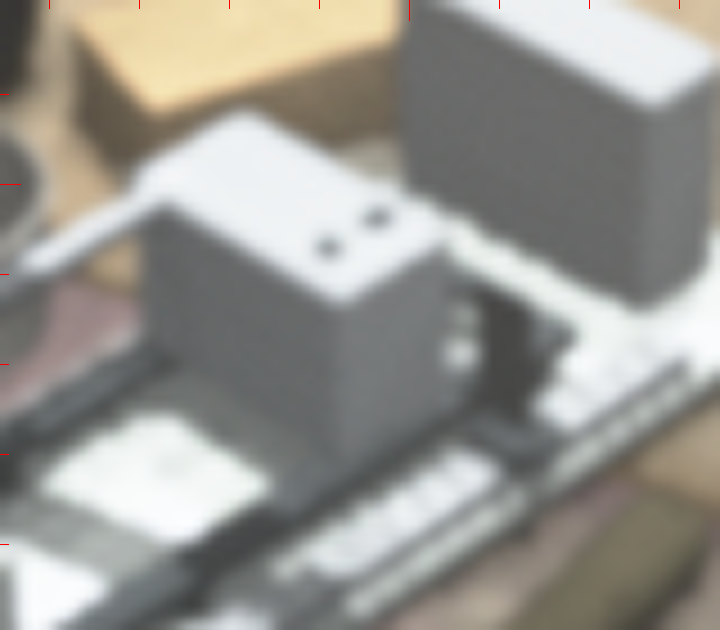

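Run:
```python
from h import *
p=[ 0.59464324,-0.05790912,-0.22586402]
S=cv2.imread('pics/side6.png')
f=14;x0,y0,x1,y1=285,190,335,232
b=cv2.resize(S[y0:y1,x0:x1],None,fx=f,fy=f,interpolation=cv2.INTER_CUBIC)
raw=b.copy()
def pt(l): 
    q=proj('side',G(p,np.array(l)/1000))[0]+off; return tuple(int(v) for v in ((q-[x0,y0]+.5)*f))
def edge(l,m,c): cv2.line(b,pt(l),pt(m),c,1)
off=np.array([0,0.])
j=-44.35
edge([-31,j,13],[-31,j,72],(0,0,255));edge([31,j,72],[-31,j,72],(0,0,255));edge([-31,j+34,72],[-31,j,72],(0,0,255));
edge([-45,-105,72],[45,-105,72],(255,0,0));edge([-37,-105,13],[-37,-105,72],(255,0,0))
m=-45.6
for y,c in((m+1,(0,255,0)),(m-1,(0,255,255))):
    edge([-33,y,28],[-33,y,60],c);edge([-45,y,28],[-45,y,60],c);edge([-33,y,60],[-45,y,60],c)
cv2.imwrite('pics/ov6.png',b);cv2.imwrite('pics/raw6.png',raw)
```

```text
(no output)
```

View pics/ov6.png

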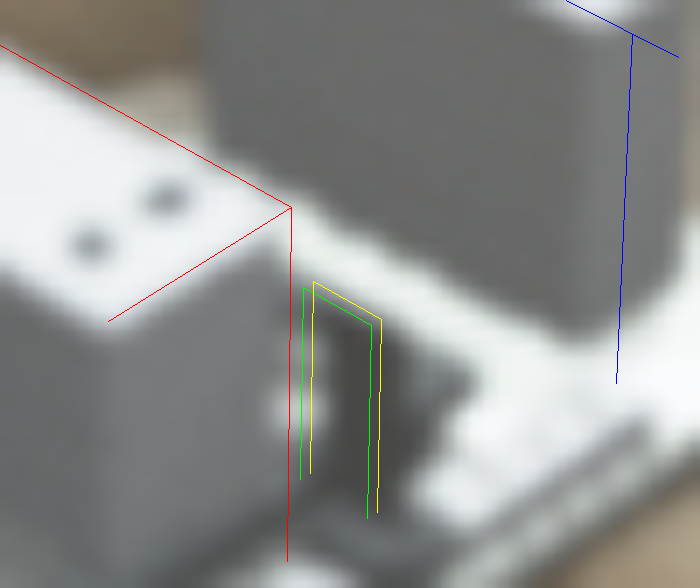

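View pics/raw6.png

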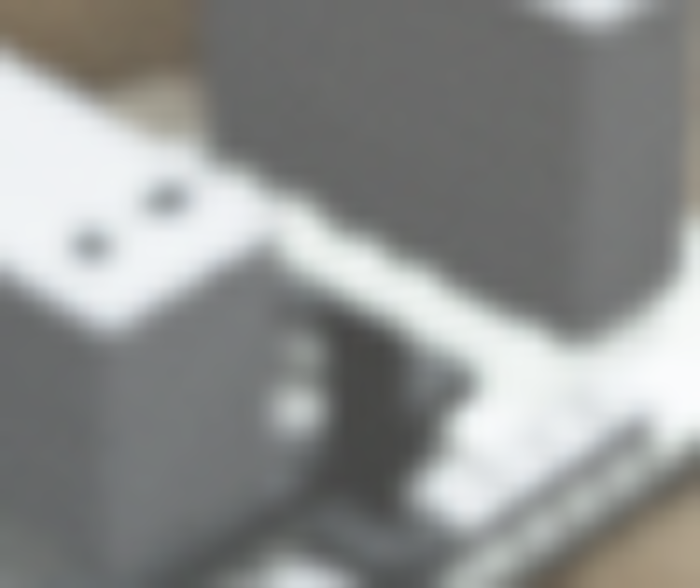

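Run:
```python
from h import *
p=[ 0.59464324,-0.05790912,-0.22586402]
A=np.mean([manip.read_camera('top').astype(np.float32) for _ in range(20)],0).astype(np.float32);np.save('A6.npy',A)
# rectified z=.06: rows x -25..-60 (down), cols y -30..-62
xs=np.arange(-24,-60,-.1)/1e3; ys=np.arange(-28,-64,-.1)/1e3
X,Y=np.meshgrid(xs,ys,indexing='ij')
P=proj('top',G(p,np.c_[X.ravel(),Y.ravel(),np.full(X.size,.06)])).astype(np.float32)
r=cv2.remap(A,P[:,:1].copy(),P[:,1:].copy(),cv2.INTER_CUBIC).reshape(*X.shape,3)
r=np.clip((r-60)*255/90,0,255).astype(np.uint8)
r=cv2.resize(r,None,fx=1.6,fy=1.6)
for y in range(-30,-64,-5):
    u=int((-28-y)*16);cv2.line(r,(u,0),(u,12),(0,0,255),1);cv2.putText(r,str(y),(u,24),0,.35,(0,0,255),1)
for x in range(-25,-60,-5):
    u=int((-24-x)*16);cv2.line(r,(0,u),(12,u),(0,0,255),1);cv2.putText(r,str(x),(14,u+4),0,.35,(0,0,255),1)
cv2.imwrite('pics/rect6.png',r)
g=cv2.remap(A.mean(2),P[:,:1].copy(),P[:,1:].copy(),cv2.INTER_CUBIC).reshape(X.shape)
np.set_printoptions(linewidth=220)
print((ys[120:230:5]*1e3).round(1))
for i in range(60,300,20): print(round(xs[i]*1e3),g[i,120:230:5].round(0).astype(int))
```

```text
Traceback (most recent call last):
cv2.error: OpenCV(4.12.0) /io/opencv/modules/imgproc/src/imgwarp.cpp:1713: error: (-215:Assertion failed) dst.cols < SHRT_MAX && dst.rows < SHRT_MAX && src.cols < SHRT_MAX && src.rows < SHRT_MAX in function 'remap'
```

```bash
cat > rect.py <<'E'
from h import *
import sys
p=[ 0.59464324,-0.05790912,-0.22586402]
A=np.load(sys.argv[1]).astype(np.float32)
xs=np.arange(-24,-60,-.1)/1e3; ys=np.arange(-28,-64,-.1)/1e3
X,Y=np.meshgrid(xs,ys,indexing='ij')
P=proj('top',G(p,np.c_[X.ravel(),Y.ravel(),np.full(X.size,.06)])).astype(np.float32)
mx=P[:,0].reshape(X.shape).copy();my=P[:,1].reshape(X.shape).copy()
rr=cv2.remap(A,mx,my,cv2.INTER_CUBIC)
r=np.clip((rr-60)*255/90,0,255).astype(np.uint8)
r=cv2.resize(r,None,fx=1.6,fy=1.6)
for y in range(-30,-64,-5):
    u=int((-28-y)*16);cv2.line(r,(u,0),(u,12),(0,0,255),1);cv2.putText(r,str(y),(u,24),0,.35,(0,0,255),1)
for x in range(-25,-60,-5):
    u=int((-24-x)*16);cv2.line(r,(0,u),(12,u),(0,0,255),1);cv2.putText(r,str(x),(14,u+4),0,.35,(0,0,255),1)
cv2.imwrite(sys.argv[2],r)
g=rr.mean(2)
np.set_printoptions(linewidth=220)
print((ys[120:230:5]*1e3).round(1))
for i in range(60,300,20): print(round(xs[i]*1e3),g[i,120:230:5].round(0).astype(int))
E
python3 rect.py A6.npy pics/rect6.png
```

```text
[-40.  -40.5 -41.  -41.5 -42.  -42.5 -43.  -43.5 -44.  -44.5 -45.  -45.5 -46.  -46.5 -47.  -47.5 -48.  -48.5 -49.  -49.5 -50.  -50.5]
-30 [137 136 135 134 131 128 124 118 113 107 103 100  97  97  97  98  99 100 100 101 102 103]
-32 [ 97  98  99 100 101 101 100  98  96  93  91  91  91  92  94  96  99 101 103 104 105 106]
-34 [119 119 119 120 119 117 115 112 106 102  99  97  99 103 108 112 117 120 122 124 124 124]
-36 [158 156 154 153 151 146 140 134 127 119 113 110 111 115 122 130 137 142 145 149 150 150]
-38 [145 141 138 134 131 128 123 117 110 105 101  98  98 102 107 114 120 127 129 132 137 140]
-40 [100  96  94  93  91  90  89  86  83  80  79  80  82  84  89  93  96  99 102 103 106 111]
-42 [82 80 79 80 81 82 81 79 78 77 77 79 82 85 89 93 95 96 97 98 98 99]
-44 [ 90  88  87  85  86  87  86  84  82  81  81  81  83  86  90  94  97  99  99 100 101 101]
-46 [ 97  93  92  92  90  90  90  88  85  83  81  81  81  83  86  90  93  97  98  98 100 103]
-48 [ 99  94  92  94  95  95  94  93  91  88  85  83  83  83  85  88  91  94  97  99 100 103]
-50 [96 94 94 94 96 97 97 96 95 92 90 87 86 85 86 88 90 92 94 97 98 99]
-52 [90 89 88 88 88 88 88 87 87 86 85 85 84 84 85 85 85 86 86 87 88 89]
```

View pics/rect6.png

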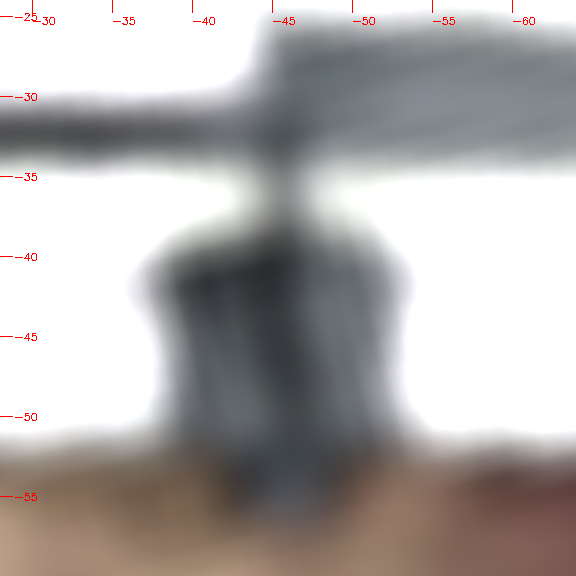

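>>> move_arm:
  rows:
    - {"delta_pos":[1.9,8.3,0],"roll":0,"gripper":0}
    - {"delta_pos":[3.8,16.6,0],"roll":0,"gripper":0}
    - {"delta_pos":[3.8,16.6,0],"roll":0,"gripper":0}
    - {"delta_pos":[3.8,16.6,-6],"roll":0,"gripper":0}
    - {"delta_pos":[3.8,16.6,-10],"roll":0,"gripper":0}
    - {"delta_pos":[3.8,16.6,-13],"roll":0,"gripper":0}
    - {"delta_pos":[3.8,16.6,-14],"roll":0,"gripper":0}
    - {"delta_pos":[3.8,16.6,-14],"roll":0,"gripper":0}

```text
t: 13.85
tool_pos: [0.6169, 0.0475, 0.1607]
tcp_rot: [0.994, -0.112, -0.0, -0.0]
force: [-2.9, 0.5, 3.8]
width: -0.0001
```

>>> move_arm:
  rows:
    - {"delta_pos":[-0.3,-1.4,0],"roll":0,"gripper":0}
    - {"delta_pos":[-0.7,-2.9,0],"roll":0,"gripper":0}
    - {"delta_pos":[-1.0,-4.4,0],"roll":0,"gripper":0}
    - {"delta_pos":[-1.0,-4.4,0],"roll":0,"gripper":0}
    - {"delta_pos":[-1.0,-4.4,0],"roll":0,"gripper":0}
    - {"delta_pos":[-1.0,-4.4,3],"roll":0,"gripper":0}
    - {"delta_pos":[-1.0,-4.4,8],"roll":0,"gripper":0}
    - {"delta_pos":[-1.0,-4.4,14],"roll":0,"gripper":0}
    - {"delta_pos":[-1.0,-4.4,14],"roll":0,"gripper":0}

```text
t: 14.75
tool_pos: [0.6166, 0.0432, 0.1757]
tcp_rot: [0.994, -0.112, 0.001, -0.0]
force: [0.3, -0.7, -0.2]
width: 0.0001
```

```bash
python3 meas.py 7 2>/dev/null
```

```text
14.75 [0.61657448 0.04320456 0.17566518] [ 0.31635743 -0.68871042 -0.19096678]
[181 181 181 181 181 181 181 180 180 180 180 181 181 181 181 181 180 178 176 172 168 164 160 159 159 163 167 173 178 183 186 188] min -11.57995250369113
[189 189 189 189 189 189 189 189 189 189 189 189 189 189 188 187 185 182 179 174 170 166 163 162 161 163 164 166 168 169 170 170 170 170 170 170 170 170 170 170] min -45.84791318521508
[121 118 116 116 115 115 115 116 115 113 111 108 102  99  96  95  97 101 106 111 116 119 122 124 123 123 123 123 123 121 122 121] -45.41446095493603
[167 164 160 157 156 154 152 151 150 145 139 132 126 117 112 109 109 113 121 128 136 140 143 147 148 149 150 152 154 156 159 162] -45.65079269231245
[164 158 153 147 143 139 137 132 130 127 121 115 109 104 100  98  98 102 107 114 120 126 128 130 135 138 142 148 155 160 165 173] -45.60228099785292
```

View pics/t7z.png

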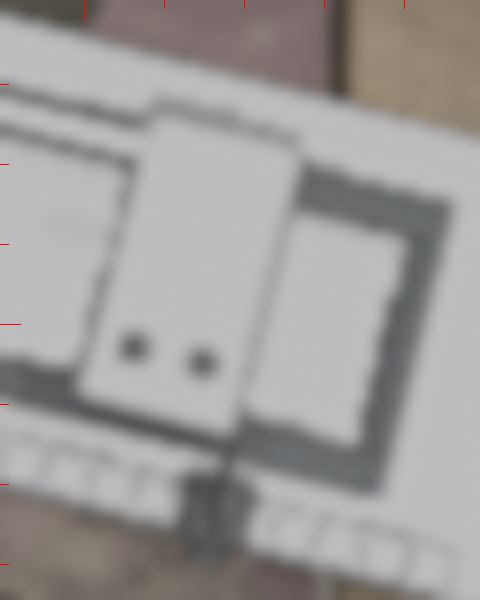

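View pics/s7z.png

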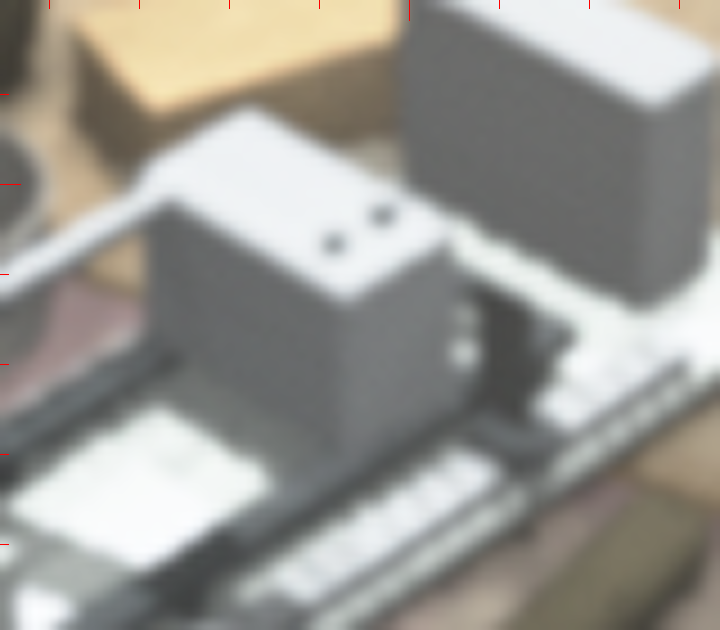

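Run:
```python
from h import *
S=np.mean([manip.read_camera('side').astype(np.float32) for _ in range(20)],0);np.save('S7.npy',S)
x0,y0,x1,y1=295,200,330,238;f=20
b=cv2.resize(S[y0:y1,x0:x1],None,fx=f,fy=f,interpolation=cv2.INTER_CUBIC)
b=np.clip((b-50)*255/110,0,255).astype(np.uint8)
for x in range(x0,x1,5): cv2.putText(b,str(x),(int((x-x0+.5)*f),10),0,.35,(0,0,255),1);cv2.line(b,(int((x-x0+.5)*f),12),(int((x-x0+.5)*f),20),(0,0,255),1)
for y in range(y0,y1,5): cv2.putText(b,str(y),(10,int((y-y0+.5)*f)+4),0,.35,(0,0,255),1);cv2.line(b,(0,int((y-y0+.5)*f)),(8,int((y-y0+.5)*f)),(0,0,255),1)
cv2.imwrite('pics/s7f.png',b)
```

```text
(no output)
```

View pics/s7f.png

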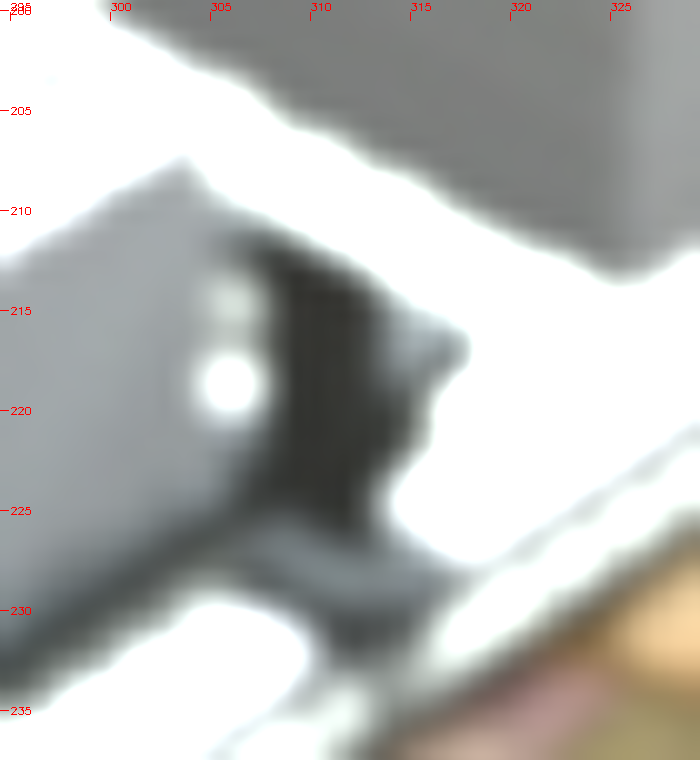

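Run:
```python
from h import *
p=[ 0.59464324,-0.05790912,-0.22586402]
def loc(u,z):
    q=(atz('side',u,z)-[p[0],p[1],0])[0];c,s=np.cos(p[2]),np.sin(p[2]);return ((q[0]*c+q[1]*s)*1e3).round(1),((-q[0]*s+q[1]*c)*1e3).round(1)
for n,u,z in [('jaw front near top(-31,-45.7)',[303.7,207.6],.072),('jaw back near top(-31,-11.7)',[292.5,212.8],.072),('fence near bottom (-28?,-105)',[325.2,213.3],.013),('fence near top',[326.7,191.2],.072),
 ('fin TL',[308.3,210.5],.06),('fin TR',[312.7,213.2],.06),('fin BL',[308.1,224.5],.022),('fin BR',[312.4,226.2],.022)]: print(n,loc(u,z))
for x in(-33,-36,-38): print(x,[proj('side',G(p,np.array([x,-44.7,z])/1e3))[0].round(1) for z in(60,28,20)])
print([proj('side',G(p,np.array([-31,-45.7,z])/1e3))[0].round(1) for z in(72,60,28,20)])
```

```text
jaw front near top(-31,-45.7) (np.float64(-35.7), np.float64(-35.0))
jaw back near top(-31,-11.7) (np.float64(-32.0), np.float64(-9.9))
fence near bottom (-28?,-105) (np.float64(-24.7), np.float64(-109.3))
fence near top (np.float64(-31.3), np.float64(-103.0))
fin TL (np.float64(-36.8), np.float64(-46.3))
fin TR (np.float64(-48.1), np.float64(-45.8))
fin BL (np.float64(-32.2), np.float64(-51.4))
fin BR (np.float64(-41.5), np.float64(-53.2))
-33 [array([306.2, 210. ]), array([306. , 223.8]), array([306. , 227.1])]
-36 [array([307.4, 210.7]), array([307.2, 224.4]), array([307.1, 227.8])]
-38 [array([308.2, 211.2]), array([308. , 224.9]), array([307.9, 228.3])]
[array([305.8, 204. ]), array([305.8, 209.3]), array([305.6, 223.1]), array([305.6, 226.4])]
```

Run:
```python
from h import *
p=[ 0.59464324,-0.05790912,-0.22586402]
S=np.load('S7.npy')
x0,y0,x1,y1=262,180,322,232;f=12
b=np.clip(cv2.resize(S[y0:y1,x0:x1],None,fx=f,fy=f,interpolation=cv2.INTER_CUBIC),0,255).astype(np.uint8)
def pt(l):
    q=proj('side',G(p,np.array(l)/1000))[0]; return tuple(int(v) for v in ((q-[x0,y0]+.5)*f))
def e(l,m,c): cv2.line(b,pt(l),pt(m),c,1)
for j in(-45.7,-11.7):
    e([31,j,72],[-31,j,72],(0,0,255));
for x in(-31,31): e([x,-11.7,72],[x,-45.7,72],(0,0,255))
e([-31,-45.7,72],[-31,-45.7,28],(0,0,255));e([-31,-11.7,72],[-31,-11.7,20],(0,0,255))
cv2.imwrite('pics/ov7.png',b)
S=S.mean(2)
# profile along gauge y at z=.072, avg over x
np.set_printoptions(linewidth=220)
ys=np.arange(-1,-60,-1.)
for xx in ([25,20],[15,10],[5,0],[-18,-22],[-24,-27]):
    g=0
    for x in np.linspace(*xx,5):
        q=proj('side',G(p,np.c_[np.full(len(ys),x),ys,np.full(len(ys),72)]/1e3)).astype(np.float32)
        g=g+cv2.remap(S.astype(np.float32),q[:,:1].copy(),q[:,1:].copy(),cv2.INTER_CUBIC).ravel()/5
    print(xx);print(np.c_[ys,g].round(0).astype(int).T)
```

```text
[25, 20]
[[ -1  -2  -3  -4  -5  -6  -7  -8  -9 -10 -11 -12 -13 -14 -15 -16 -17 -18 -19 -20 -21 -22 -23 -24 -25 -26 -27 -28 -29 -30 -31 -32 -33 -34 -35 -36 -37 -38 -39 -40 -41 -42 -43 -44 -45 -46 -47 -48 -49 -50 -51 -52 -53 -54
  -55 -56 -57 -58 -59]
 [216 214 211 209 209 211 215 217 221 225 230 233 236 238 240 241 242 242 242 242 241 241 240 240 240 240 240 240 241 241 241 241 241 241 241 241 240 240 239 238 233 225 211 192 170 148 131 119 112 109 109 110 111 112
  113 114 114 114 114]]
[15, 10]
[[ -1  -2  -3  -4  -5  -6  -7  -8  -9 -10 -11 -12 -13 -14 -15 -16 -17 -18 -19 -20 -21 -22 -23 -24 -25 -26 -27 -28 -29 -30 -31 -32 -33 -34 -35 -36 -37 -38 -39 -40 -41 -42 -43 -44 -45 -46 -47 -48 -49 -50 -51 -52 -53 -54
  -55 -56 -57 -58 -59]
 [108 107 107 108 109 112 120 132 149 170 193 212 226 234 238 241 242 242 242 242 242 242 241 241 241 241 241 241 241 241 241 242 242 242 242 242 241 241 240 238 233 224 208 187 164 143 125 113 106 103 102 102 103 104
  104 104 104 103 103]]
[5, 0]
[[ -1  -2  -3  -4  -5  -6  -7  -8  -9 -10 -11 -12 -13 -14 -15 -16 -17 -18 -19 -20 -21 -22 -23 -24 -25 -26 -27
[... 661 characters left out ...]
54 176 198 217 229 235 237 235 231 223 211 199 192 193 201 213 225 233 237 239 238 234 227 215 201 188 182 184 192 204 215 223 226 224 216 202 181 159 140 123 113 107 104 103 103 103
  104 104 103 103 104]]
[-24, -27]
[[ -1  -2  -3  -4  -5  -6  -7  -8  -9 -10 -11 -12 -13 -14 -15 -16 -17 -18 -19 -20 -21 -22 -23 -24 -25 -26 -27 -28 -29 -30 -31 -32 -33 -34 -35 -36 -37 -38 -39 -40 -41 -42 -43 -44 -45 -46 -47 -48 -49 -50 -51 -52 -53 -54
  -55 -56 -57 -58 -59]
 [106 106 105 106 107 112 122 136 155 177 200 219 231 237 240 242 242 242 241 241 242 243 243 243 243 243 243 243 243 242 241 240 240 241 241 242 242 243 242 240 237 232 219 201 178 155 137 122 112 107 104 103 103 104
  104 104 104 104 104]]
```

View pics/ov7.png

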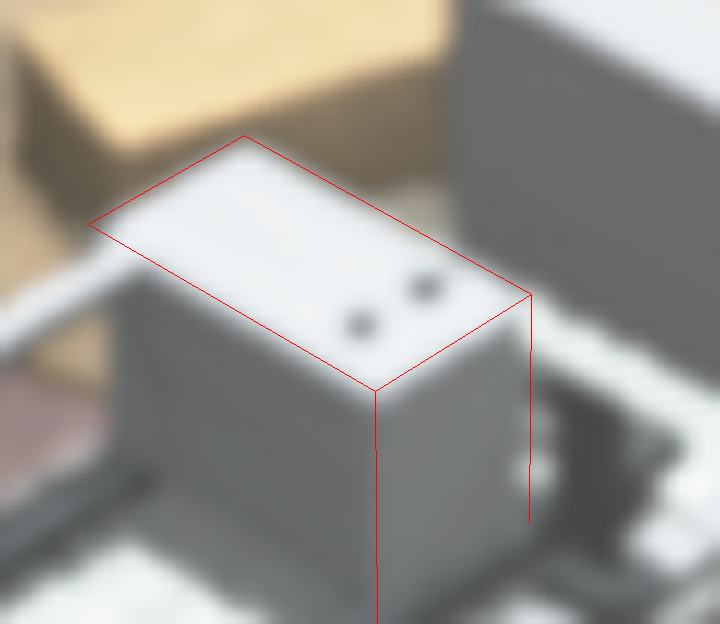

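Run:
```python
from h import *
p=[ 0.59464324,-0.05790912,-0.22586402]
S=np.load('S7.npy').mean(2).astype(np.float32)
np.set_printoptions(linewidth=220)
def pr(xs,ys,z):
    g=0
    for x in xs:
        q=proj('side',G(p,np.c_[np.full(len(ys),x),ys,np.full(len(ys),z)]/1e3)).astype(np.float32)
        g=g+cv2.remap(S,q[:,:1].copy(),q[:,1:].copy(),cv2.INTER_CUBIC).ravel()/len(xs)
    return g
ys=np.arange(-36,-58,-1.)
print(ys.astype(int))
for x in(-38,-40,-42,-44,-46): print(x,pr([x],ys,60).round(0).astype(int))
ys=np.arange(-96,-114,-1.);print(ys.astype(int),pr(np.arange(-20,35,5),ys,72).round(0).astype(int))
```

```text
[-36 -37 -38 -39 -40 -41 -42 -43 -44 -45 -46 -47 -48 -49 -50 -51 -52 -53 -54 -55 -56 -57]
-38 [125 121 116 109 103  99  97  98 106 122 147 174 196 215 231 238 238 237 231 220 204 185]
-40 [133 126 116 105  93  86  83  89 101 121 140 167 198 214 226 233 236 235 232 224 206 190]
-42 [138 125 109  95  83  78  79  84  96 117 145 168 190 213 227 236 237 236 233 228 218 202]
-44 [122 108  92  81  75  72  75  84  98 114 137 165 189 210 222 231 237 239 238 234 222 201]
-46 [ 95  85  78  72  72  74  76  81  94 113 137 161 183 208 225 234 238 238 236 230 218 195]
[ -96  -97  -98  -99 -100 -101 -102 -103 -104 -105 -106 -107 -108 -109 -110 -111 -112 -113] [106 107 111 118 127 140 158 178 197 212 223 230 236 239 240 240 240 240]
```

>>> move_arm:
  rows:
    - {"delta_pos":[0,0,30],"roll":0,"gripper":0}
    - {"delta_pos":[0,0,70],"roll":0,"gripper":0}
    - {"delta_pos":[-20,-15,110],"roll":0,"gripper":0}
    - {"delta_pos":[-50,-35,145],"roll":0,"gripper":0}
    - {"delta_pos":[-85,-60,170],"roll":0,"gripper":0}
    - {"delta_pos":[-120,-85,190],"roll":0,"gripper":0}
    - {"delta_pos":[-150,-110,200],"roll":0,"gripper":0}
    - {"delta_pos":[-180,-140,200],"roll":0,"gripper":0}
    - {"delta_pos":[-190,-180,200],"roll":0,"gripper":0}
    - {"delta_pos":[-195,-225,200],"roll":0,"gripper":0}
    - {"delta_pos":[-205,-265,200],"roll":0,"gripper":0}
    - {"delta_pos":[-205,-265,200],"roll":0,"gripper":0}

```text
t: 17.45
tool_pos: [0.4096, -0.2256, 0.3738]
tcp_rot: [0.993, -0.115, -0.001, 0.001]
force: [0.2, 1.4, 0.2]
width: 0.0001
```

```bash
python3 meas.py 8 2>/dev/null
python3 - <<'E'
import cv2,numpy as np
a=cv2.imread('pics/top0.png');b=cv2.imread('pics/top8.png')
cv2.imwrite('pics/d8.png',np.vstack([b[60:300],cv2.convertScaleAbs(cv2.absdiff(a,b)[60:300],alpha=3)]))
E
```

```text
17.45 [ 0.4095966  -0.22555056  0.37378305] [0.22283427 1.3528798  0.20635461]
[201 201 201 201 200 200 200 200 200 200 200 200 201 201 201 201 200 198 195 192 188 183 180 178 179 182 187 193 198 202 206 208] min -11.56891804152437
[208 208 208 208 209 209 209 209 209 209 209 209 209 209 208 207 205 202 198 194 190 186 183 181 181 182 183 185 187 188 189 189 189 189 189 189 189 189 189 189] min -45.902668232803315
[138 135 133 133 132 131 132 133 132 129 127 123 117 114 111 110 112 117 123 128 132 136 138 140 140 140 140 141 141 140 140 139] -45.35288441965064
[186 184 180 176 175 174 172 171 169 164 157 150 143 134 129 126 126 131 138 146 154 159 163 167 168 168 169 171 173 176 178 181] -45.650487791968324
[184 178 172 167 162 158 155 151 148 145 139 133 125 120 117 113 114 118 124 130 137 143 145 148 154 157 161 167 174 179 185 193] -45.63387621863524
```

View pics/d8.png

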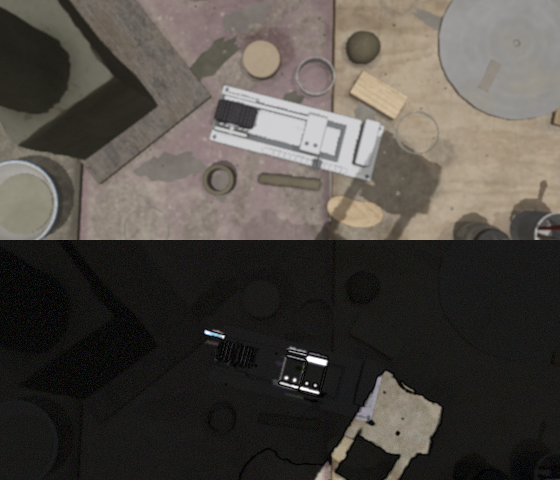

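Run:
```python
from station import manip
print(manip.job_done(), manip.read_state()['t'])
```

```text
the job is handed in; nothing more can be done
the job is handed in; nothing more can be done
```

The jaw's leading face now stands level with the fin, as closely as I could measure. I rolled the wheel with the shut fingertips in five light strokes, pressing with about 3–4 N. I then took the arm clear and handed the job in at about 18 s.

- **Top camera:** the jaw face is at −45.7 to −45.8 mm along the gauge and the fin at −45.4 to −46.0 mm, so they agree within about 0.4 mm.
- **Side camera:** this view is coarser and sits about 1–2 mm off the top one. It suggests the jaw may be up to about 1 mm short of the fin. I judged this within measurement noise and did not nudge further.
- **Surroundings:** comparing pictures from before and after, only the wheel, the jaw and its toothed bar moved. The gauge and the objects around it show no shift, apart from a small patch at the fence end that the arm's shadow covered.

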